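Put the objectives in their own pockets and shut the case

TASK

Put the three microscope objectives away in their case, each upright on the floor of the pocket made for its length: the long one in the deep pocket, the medium one in the middle-depth pocket, the short one in the shallow pocket. The long and the short one now stand in each other's pockets and the medium one is still on the bench; use the empty pocket or a clear spot of the worktop while you change them over, keep the objectives upright and set them down without dropping them. When all three stand equally high, shut the lid fully.

Things in the scene. Friction and masses are not known exactly. Their poses are not given: they have to be found in the camera images.
- objective_long: microscope objective, satin aluminium, lens up on a black 7 mm foot cap; barrel 32 mm diameter, foot to 40 mm, then a slim nose (16 to 11 mm) with a tiny lens; 52 mm tall, about 140 g. Origin: centre of underside, z up. Grip it round the barrel. Starts in the shallow pocket, 44 mm proud of the block.
- objective_medium: microscope objective, satin aluminium, lens up on a black 7 mm foot cap; barrel 32 mm diameter, foot to 34 mm, then a blunt cone (25 to 19 mm); 44 mm tall, about 110 g. Origin: centre of underside, z up. Grip it round the barrel. Starts on the worktop left or right of the case; on the other side stands a black and white screw-top canister (39 x 54 mm), not part of the job.
- objective_short: microscope objective, satin aluminium, lens up on a black 7 mm foot cap; barrel 32 mm diameter, foot to 35 mm, flat wide top with a big lens; 36 mm tall, about 90 g. Origin: centre of underside, z up. Grip it round the barrel. Starts in the deep pocket, 12 mm proud of the block.
- nest_deep: the deepest of three dark rubber nest blocks side by side in the case (105 x 64.5 x 30 mm, fixed, order varies): one central round pocket, 44 mm diameter, 24 mm deep, grey floor. Origin: centre of the block's underside, under the pocket; x to the hinge, y along the row; top at z = 30 mm, pocket floor at z = 6 mm. For the long objective (then 28 mm proud). The short one is in it at the start.
- nest_medium: the middle-depth one of three dark rubber nest blocks side by side in the case (105 x 64.5 x 30 mm, fixed, order varies): one central round pocket, 44 mm diameter, 16 mm deep, grey floor. Origin: centre of the block's underside, under the pocket; x to the hinge, y along the row; top at z = 30 mm, pocket floor at z = 14 mm. For the medium objective (then 28 mm proud). Empty at the start.
- nest_shallow: the shallowest of three dark rubber nest blocks side by side in the case (105 x 64.5 x 30 mm, fixed, order varies): one central round pocket, 44 mm diameter, 8 mm deep, grey floor. Origin: centre of the block's underside, under the pocket; x to the hinge, y along the row; top at z = 30 mm, pocket floor at z = 22 mm. For the short objective (then 28 mm proud). The long one is in it at the start.
- case: grey plastic instrument case, fixed on the worktop, 116 x 206 mm (x, y); lower shell 36 mm high, 70 mm when shut; block tops lie 2 mm below its rim. Origin: centre of underside; x points from the front (catches, small handle standing out 12 mm) to the hinge, y along the row of pockets, z up. The catches need no handling.
- case_lid (a joint): lid angle, rad: 0 shut, grows as it opens, stop at 1.95; starts open, leaning back. Lid: grey shell, 116 mm hinge to front, 206 wide, 34 deep. A friction hinge holds it at any angle; 3 to 5 N at its front edge moves it. Shut, it leaves 32 mm over the blocks: rightly placed objectives clear it by 4 mm, a wrong one keeps it open.
- lid_hinge (a point): middle of the lid's hinge axis, at the top of the case's rear wall, 36 mm above the worktop; axes as the case's. The lid's outer face lies 34 mm from the axis.
- lid_front (a point): middle of the lid's front outer edge, fixed to the lid: 116 mm from the hinge along the lid and 34 mm out. Lid shut: the upper front edge, 70 mm above the worktop; lid open: the top rear edge. Axes are the lid's: x toward the hinge, z out of its outer face.

How it is judged:
On the way:
1. all three objectives stand in their own pockets, released, while the lid is still up (horizontal distance between objective_long and nest_deep below 0.01 m and z of objective_long in the frame of nest_deep between 0.003 and 0.009 m and angle between each of objective_long, objective_medium, objective_short's own z axis and vertical below 0.12 rad and horizontal distance between objective_medium and nest_medium below 0.01 m and z of objective_medium in the frame of nest_medium between 0.011 and 0.017 m and horizontal distance between objective_short and nest_shallow below 0.01 m and z of objective_short in the frame of nest_shallow between 0.019 and 0.025 m and contact force between the fingers and objective_long below 0.1 N and contact force between the fingers and objective_medium below 0.1 N and contact force between the fingers and objective_short below 0.1 N and value of joint case_lid above 0.8 rad), for 0.2 s.
At the end, for the whole second after the job is handed in: Long objective in the deep pocket, medium in the middle-depth, short in the shallow: each within 10 mm of the pocket's axis, its foot within 3 mm of the pocket's floor, upright within 0.12 rad and at rest; the lid shut to within 0.03 rad (horizontal distance between objective_long and nest_deep below 0.01 m and z of objective_long in the frame of nest_deep between 0.003 and 0.009 m and angle between each of objective_long, objective_medium, objective_short's own z axis and vertical below 0.12 rad and horizontal distance between objective_medium and nest_medium below 0.01 m and z of objective_medium in the frame of nest_medium between 0.011 and 0.017 m and horizontal distance between objective_short and nest_shallow below 0.01 m and z of objective_short in the frame of nest_shallow between 0.019 and 0.025 m and value of joint case_lid below 0.03 rad and velocity of joint case_lid below 0.05 rad/s and linear speed of each of objective_long, objective_medium, objective_short below 0.02 m/s); the robot touches nothing.
It fails at once if an objective is knocked over (tilted by more than 0.6 rad) (angle between any of objective_long, objective_medium, objective_short's own z axis and vertical above 0.6 rad).
It fails at once if an objective is dropped from more than about 2 cm ((linear speed of objective_long above 0.65 m/s and contact force between the fingers and objective_long below 0.05 N) or (linear speed of objective_medium above 0.65 m/s and contact force between the fingers and objective_medium below 0.05 N) or (linear speed of objective_short above 0.65 m/s and contact force between the fingers and objective_short below 0.05 N)).
It also fails if it takes over 106 s, if anything falls off the work surface, if the arm or the gripper's body presses on something with over 40 N, if the wrist force passes 120 N, or if a joint passes its speed limit or range.

ROBOT

A 6-joint arm with a two-finger parallel gripper is mounted at the origin on a cart in front of the work surface, level with it; the furniture and walls round the work are solid. World frame = base frame: x ahead of the robot, y to its left, z up, the work surface at z = 0. Lengths are in m, angles in rad, forces in N, time in s.
With the tool pointing down it reaches from about 0.25 to 0.725 m from the base axis. Payload 4 kg.
Tool frame: the origin (TCP) lies midway between the tips of the shut fingers; the grasp point (between the pads) lies bot.pinch_z behind it (bot.pinch_z is the distance from the TCP to the grasp point, in m); z points along the fingers, y is the line along which they close (so a half turn about z gives the same grasp; the last joint's range is limited). The gripper opens to 85 mm and grips with 20 to 120 N. Pads are 22 mm wide; open, the fingers measure 114 mm over their backs; the gripper's body (76 mm by 85 mm) begins 54 mm behind the grasp point. The pads swing forward as they close: fully open they stand 13 mm farther back than shut.
Start: joints at [-1.329, 0.241, 0.005, 1.335, 0, 1.571], TCP at [0.12, -0.485, 0.231] pointing down, gripper open.
Joint ranges: [-2.72, 2.72], [-1.05, 1.87], [-1.09, 1.28], [-1.99, 2.15], [-1.42, 1.44], [-3.14, 3.14]. Speed limits (rad/s): [2.79, 2.79, 3.14, 3.14, 3.14, 3.14].

INTERFACE

Orientations are given as a unit quaternion [x, y, z, w].
In Python, from workcell import bot gives the robot as it stands.
- The arm moves only by the shell command python3 jog.py, which reads ROWS from standard input. ROWS is a JSON list that holds a single list of rows (three levels of brackets), with 1 to 10 rows, each of 7 numbers: a rotation vector rx, ry, rz in shares of 2 pi rad (1.0 is 2 pi rad), then dx, dy, dz in parts of the range, where 1.0 means 1 m, then the finger opening in m; each row is the pose to reach, as a shift and turn from the pose commanded when the command began, along the tool's axes at that moment; what a row does not reach only later rows make up. A row lasts 1/8 s, in which the tool goes at most 0.0625 m and 0.188 rad, less where a joint would pass 70% of its speed; a pose out of reach is approached as far as the arm can. The fingers move at their own pace and stop on an object; the grip force is fixed at half the most. Time passes only in rows, so rows that do not move let the fingers close. It prints the time, the measured TCP pose, the force, the opening and the grip force at its end. Input that does not fit is refused with a message, and nothing moves.
- bot.get_obs(): the state, without advancing time (a new reading comes with each control period).
- bot.camera(name): name is "scene" or "top"; returns the picture (384x512x3 uint8, red, green, blue); there is no depth.
- bot.calibration(name): a dict with "mtx" (3x3 intrinsics, pixels), "k1" (the pictures are not rectified: a ray, as slopes to the right and down, at radius r is drawn at 1 + k1 r^2 times it, then the intrinsics apply), "R" (3x3) and "t" (3): a world point X has camera coordinates R X + t. Camera axes: x right, y down, z forward; pixel columns grow to the right and rows downward; lengths in m; the calibration is good to about 2 mm. A picture is of the moment at which its call begins. calibration takes no time and is no camera call.
- bot.job_done(): hands the job in; it is judged then, once.
The state is a dict: "clock": time; "joint_pos": joint angles; "joint_vel": joint speeds; "tau": joint torques, N m; "eef_pos": TCP position; "tool_rot": TCP orientation; "ft_force": force on the tool from outside, world axes, zero at the start; "ft_torque": the same for the moment, N m; "grip_width": finger opening in m; "grasp_force": force on a finger pad.
Only numpy, scipy, OpenCV 4.12 (cv2) and the standard library are available. Lean on these libraries where they do the work, as an engineer would, in place of code of your own. Each camera call takes 0.05 s, during which the arm holds its last target. There are 200 camera calls.

## Working session

There is one attempt and no reset: what is moved stays moved. The work goes in short steps, Python scripts to look and compute and a shell command to move; the robot and the scene stay as the last step left them, time stands still between calls to the robot, and variables do not carry over. Pictures are saved under pics/ and viewed, at most 14 in all, crops included, and the job is handed in when it is done.

```bash
ls; mkdir -p pics
python3 - <<'E'
from workcell import bot
import cv2
for n in("scene","top"):
    c=bot.calibration(n); print(n,c)
    cv2.imwrite(f"pics/{n}0.png",bot.camera(n)[:,:,::-1])
print(bot.pinch_z,bot.get_obs())
E
```

```text
jog.py
pics
workcell.py
scene {'mtx': array([[450.61136111,   0.        , 255.5679429 ],
       [  0.        , 450.61136111, 185.34248146],
       [  0.        ,   0.        ,   1.        ]]), 'k1': -0.11886552240133134, 'R': array([[ 0.87272275, -0.48785344,  0.01881554],
       [-0.33388137, -0.62451254, -0.70605051],
       [ 0.35619971,  0.60990419, -0.70791147]]), 't': array([-0.47683058,  0.23038151,  0.79691895])}
top {'mtx': array([[411.493065  ,   0.        , 269.23023524],
       [  0.        , 411.493065  , 197.68541887],
       [  0.        ,   0.        ,   1.        ]]), 'k1': -0.14654807264409048, 'R': array([[ 0.01556501, -0.99958407, -0.02427787],
       [-0.99207756, -0.01241183, -0.12501221],
       [ 0.12465888,  0.02603134, -0.99185812]]), 't': array([-0.00383845,  0.56044551,  1.0335152 ])}
0.0187 {'clock': 0.1, 'joint_pos': array([-1.32898358e+00,  2.41326800e-01,  3.87548680e-03,  1.33518199e+00,
       -1.18709892e-05,  1.57079347e+00]), 'joint_vel': array([ 1.94422421e-03, -2.22460657e-03,  3.28469548e-03, -1.57425650e-03,
        5.87229496e-04,  8.82255851e-05]), 'tau': array([ 1.58082053e-04, -3.73137760e+01,  2.53009933e+01,  1.08277670e-02,
        1.66420232e-06,  1.01568128e-05]), 'eef_pos': array([ 0.11959625, -0.48491937,  0.23051369]), 'tool_rot': array([ 9.92699132e-01,  1.20613386e-01, -1.16671390e-04, -9.11065802e-04]), 'ft_force': array([ 0.37866367,  0.25557133, -0.19515031]), 'ft_torque': array([-0.02193733,  0.06624342,  0.00932229]), 'grasp_force': 0.0, 'grip_width': 0.08516268339592449}
```

View pics/scene0.png

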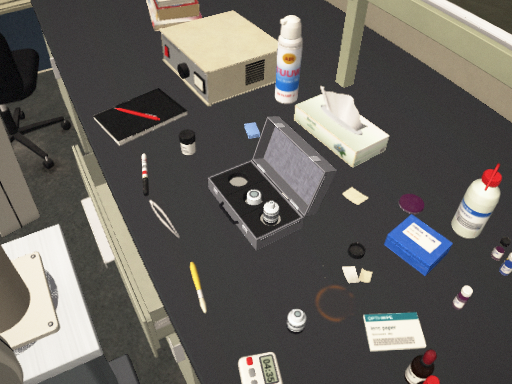

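View pics/top0.png

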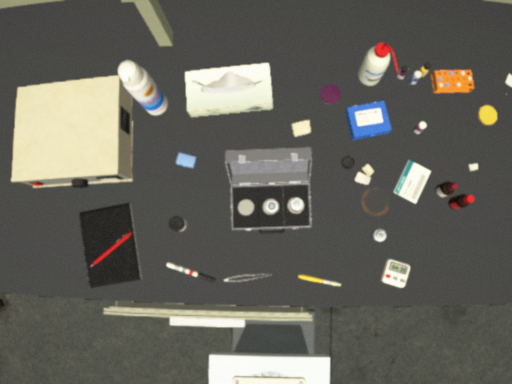

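The scene view shows the open case, with an empty pocket at (239,182), one objective at (254,198) and a taller one at (271,212). The medium objective is at (296,320) and the canister at (188,142). In the top view the pockets are at (246,207), (270,206) and (296,205), with the medium at (380,235). I'll zoom in next.

```bash
cat > h.py <<'E'
from workcell import bot
import numpy as np, cv2
from scipy.spatial.transform import Rotation as Ro
from scipy.optimize import least_squares
C={n:bot.calibration(n) for n in("scene","top")}
def proj(n,X):
    c=C[n]; p=np.atleast_2d(X)@c["R"].T+c["t"]; s=p[:,:2]/p[:,2:]
    s=s*(1+c["k1"]*(s**2).sum(1,keepdims=True)); return s@c["mtx"][:2,:2].T+c["mtx"][:2,2]
def tri(a,b):
    r=least_squares(lambda X:np.r_[proj("scene",X)[0]-a,proj("top",X)[0]-b],[.4,0,.05]); return r.x,np.abs(r.fun).max()
def onz(n,uv,z):
    return np.r_[least_squares(lambda q:proj(n,[q[0],q[1],z])[0]-uv,[.4,0]).x,z]
def crop(n,u,v,w,h,k,name):
    im=bot.camera(n)[v:v+h,u:u+w,::-1]
    cv2.imwrite("pics/"+name,cv2.resize(im,None,fx=k,fy=k,interpolation=cv2.INTER_CUBIC))
def togo(P):  # shift from commanded-ish (measured) TCP to world P, in tool axes
    o=bot.get_obs(); return Ro.from_quat(o["tool_rot"]).inv().apply(np.array(P)-o["eef_pos"])
E
python3 - <<'E'
from h import *
crop("scene",195,110,150,140,4,"s1.png"); crop("top",215,135,110,105,5,"t1.png")
a=cv2.resize(bot.camera("scene")[300:340,275:320,::-1],None,fx=6,fy=6,interpolation=2)
b=cv2.resize(bot.camera("top")[215:255,360:405,::-1],None,fx=6,fy=6,interpolation=2)
cv2.imwrite("pics/m1.png",np.hstack([a,b]))
E
```

```text
(no output)
```

View pics/s1.png

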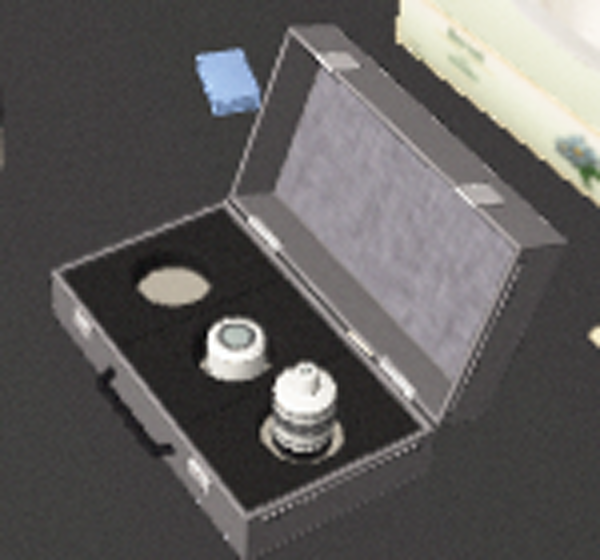

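View pics/t1.png

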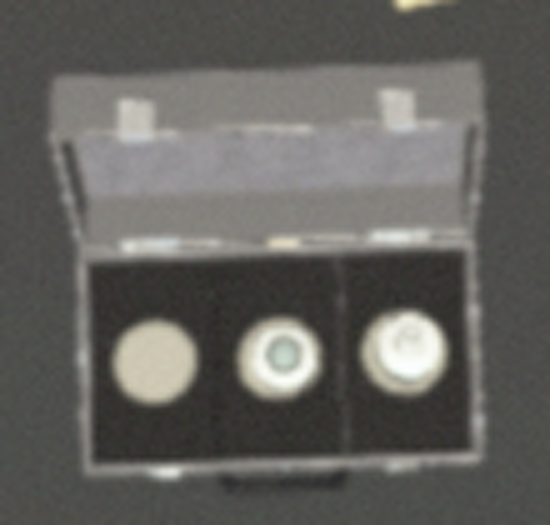

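View pics/m1.png

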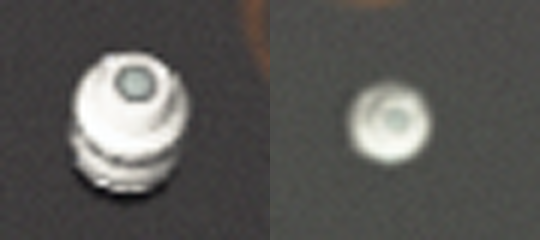

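The crops show the order from +y to −y as the medium nest (empty), the deep nest (holding the short) and the shallow nest (holding the long). The key pixels in the scene and top crops are:

| Feature | Scene crop | Top crop |
|---|---|---|
| Short lens | (236,334) | (283,354) |
| Long tip | (309,370) | (408,338) |
| Empty floor | (172,286) | (155,362) |
| Medium lens | (135,83) | (126,120) |
| Rim front-left corner | (52,272) | (87,467) |
| Rim rear-left corner | (228,203) | (80,250) |
| Rim front-right corner | (247,517) | (482,458) |
| Rim rear-right corner | (432,428) | (470,240) |

Run:
```python
from h import *
np.set_printoptions(precision=4,suppress=True)
s=lambda u,v:np.array([195+(u+.5)/4-.5,110+(v+.5)/4-.5]); t=lambda u,v:np.array([215+(u+.5)/5-.5,135+(v+.5)/5-.5])
P={}
for n,a,b in [("short lens",(236,334),(283,354)),("long tip",(309,370),(408,338)),("empty floor",(172,286),(155,362)),
 ("FL",(52,272),(87,467)),("RL",(228,203),(80,250)),("FR",(247,517),(482,458)),("RR",(432,428),(470,240)),
 ("lidTR",(565,240),(482,65)),("lidTL",(292,27),(52,77))]:
    P[n],e=tri(s(*a),t(*b)); print(n,P[n],round(e,2))
print("med",tri(np.array([275+135.5/6-.5,300+83.5/6-.5]),np.array([360+126.5/6-.5,215+120.5/6-.5])))
# case pose fit from rim corners at z=.036 in both images (x fwd = hinge)
obs=[("FL",-.058,.103,(52,272),(87,467)),("RL",.058,.103,(228,203),(80,250)),("FR",-.058,-.103,(247,517),(482,458)),("RR",.058,-.103,(432,428),(470,240))]
def f(q,r=1):
    R=Ro.from_euler("z",q[2]).as_matrix(); o=[]
    for n,x,y,a,b in obs:
        X=R@[x,y,.036]+[q[0],q[1],q[3]]
        o+=[*(proj("scene",X)[0]-s(*a)),*(proj("top",X)[0]-t(*b))]
    return np.array(o)
r=least_squares(f,[.4,0,0,0],loss="soft_l1"); print("case",r.x,r.fun if 0 else f(r.x).round(1))
R=Ro.from_euler("z",r.x[2]).as_matrix()
for y in(.0645,0,-.0645):
    X=R@[0,y,.03]+[*r.x[:2],0]; print("pocket",X, t(0,0)*0+((proj("top",X)[0]-[215,135])*5),(proj("scene",X)[0]-[195,110])*4)
```

```text
short lens [ 0.5392 -0.0019  0.0496] 0.15
long tip [ 0.5452 -0.0646  0.0783] 0.26
empty floor [0.5362 0.0655 0.0281] 0.07
FL [0.4794 0.0992 0.0363] 0.32
RL [0.594  0.1057 0.0342] 0.07
FR [ 0.4883 -0.1046  0.0397] 0.28
RR [ 0.6013 -0.098   0.0375] 0.14
lidTR [ 0.6692 -0.0965  0.1387] 0.12
lidTL [0.6502 0.1144 0.1371] 4.73
med (array([ 0.4681, -0.2826,  0.0461]), np.float64(0.19036597680604928))
case [ 0.5412  0.0011  0.0457 -0.0005] [-0.4 -0.2 -0.9  0.6 -0.1 -0.7 -0.4 -0.3 -0.4  1.4 -0.  -0.1  1.1  0.6
  0.5 -1. ]
pocket [0.5383 0.0655 0.03  ] [152.9606 355.3335] [173.5111 280.9378]
pocket [0.5412 0.0011 0.03  ] [276.5377 351.3235] [234.0339 353.1313]
pocket [ 0.5442 -0.0634  0.03  ] [400.4025 347.2637] [299.5004 431.1766]
```

The triangulated heights match the text to within about 2–4 mm: long tip 78 mm, short top 50 mm against 46, medium 46 mm against 44, rim 36 mm. The pocket centres are at about (.538,.0655), (.541,.001) and (.544,−.064). I'll move the long to the medium pocket, the short to the shallow, the long to the deep, and the medium last. First I go above the long with the yaw at 90°, so that tool x is world y and tool y is world x.

The manual's scale: turns go in shares of 2 pi rad. Converting my numbers, -1.329 rad / 6.2832 = -0.2115.

```bash
python3 -c "
from h import *
print(togo([.545,-.064,.18]))"
echo '[[[0,0,-0.2115,0.513,-0.307,0.05,0.06],[0,0,-0.2115,0.513,-0.307,0.05,0.06],[0,0,-0.2115,0.513,-0.307,0.05,0.06],[0,0,-0.2115,0.513,-0.307,0.05,0.06],[0,0,-0.2115,0.513,-0.307,0.05,0.06],[0,0,-0.2115,0.513,-0.307,0.05,0.06],[0,0,-0.2115,0.513,-0.307,0.05,0.06],[0,0,-0.2115,0.513,-0.307,0.05,0.06],[0,0,-0.2115,0.513,-0.307,0.05,0.06],[0,0,-0.2115,0.513,-0.307,0.05,0.06]]]' | python3 jog.py
```

```text
[ 0.51382722 -0.30710872  0.05121928]
clock: 1.55
eef_pos: [0.546, -0.062, 0.1808]
tool_rot: [0.706, 0.708, 0.0, -0.0]
ft_force: [-0.4, -0.7, -0.4]
grip_width: 0.0601
grasp_force: 0.0
```

```bash
echo '[[[0,0,0,-0.002,-0.001,0.05,0.06],[0,0,0,-0.002,-0.001,0.09,0.06],[0,0,0,-0.002,-0.001,0.115,0.06],[0,0,0,-0.002,-0.001,0.128,0.06],[0,0,0,-0.002,-0.001,0.128,0.06]]]' | python3 jog.py && python3 -c "
from h import *
crop('top',215,135,110,105,5,'t2.png')"; echo '[[[0,0,0,0,0,0,0.045],[0,0,0,0,0,0,0.03],[0,0,0,0,0,0,0.02],[0,0,0,0,0,0,0.02],[0,0,0,0,0,0,0.02],[0,0,0,0,0,0,0.02]]]' | python3 jog.py
```

```text
clock: 2.17
eef_pos: [0.5428, -0.0665, 0.0527]
tool_rot: [0.707, 0.707, -0.0, -0.001]
ft_force: [0.4, -0.4, 0.8]
grip_width: 0.06
grasp_force: 0.0
clock: 2.98
eef_pos: [0.5442, -0.0667, 0.055]
tool_rot: [0.707, 0.707, 0.001, 0.001]
ft_force: [-0.6, -0.9, 5.6]
grip_width: 0.0293
grasp_force: 58.9
```

The grip holds at 29 mm with 59 N. I'll lift and check.

```bash
echo '[[[0,0,0,0,0,-0.01,0.02],[0,0,0,0,0,-0.03,0.02],[0,0,0,0,0,-0.06,0.02],[0,0,0,0,0,-0.06,0.02]]]' | python3 jog.py; python3 -c "
from h import *
a=cv2.resize(bot.camera('scene')[110:260,195:320,::-1],None,fx=3.2,fy=3.2,interpolation=2)
b=cv2.resize(bot.camera('top')[135:255,215:315,::-1],None,fx=4,fy=4,interpolation=2)
cv2.imwrite('pics/g1.png',np.hstack([a,b[:480]]))"
```

```text
clock: 3.48
eef_pos: [0.5455, -0.0668, 0.1161]
tool_rot: [0.707, 0.707, 0.002, 0.002]
ft_force: [0.1, -0.2, -1.4]
grip_width: 0.0292
grasp_force: 59.4
```

View pics/g1.png

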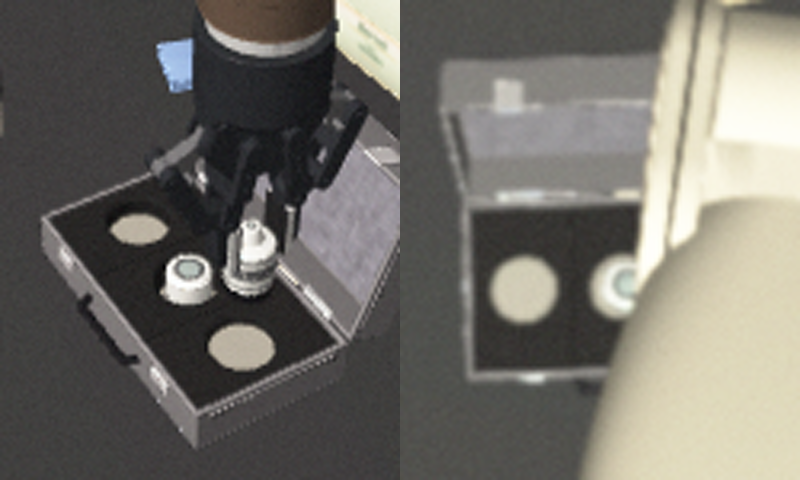

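The long is held upright above the now empty shallow pocket, with its nose tip at (252,228) in the left half. I'll solve for its position in the grip with x taken as the TCP x, and refine the pocket rims by ellipse fit.

Run:
```python
from h import *
np.set_printoptions(precision=4,suppress=True)
p=np.array([195+252.5/3.2-.5,110+224/3.2-.5])
q=least_squares(lambda q:proj("scene",[.5455,q[0],q[1]])[0]-p,[0,.1]).x; print("tip y,z",q)
# pocket floors (light grey) in scene+top
for n,im,rois in(("scene",bot.camera("scene"),[(222,170,34,25),(255,205,32,28)]),("top",bot.camera("top"),[(234,195,24,24)])):
    for x,y,w,h in rois:
        g=im[y:y+h,x:x+w].min(2); m=(g>110).astype(np.uint8)
        c=max(cv2.findContours(m,0,1)[0],key=cv2.contourArea); e=cv2.fitEllipse(c)
        print(n,np.array(e[0])+[x,y],e[1],cv2.boundingRect(c))
for Y in(.0645,0,-.0645):
    for zz in(.034,.018,.026):
        th=.0457;X=[.5412-np.sin(th)*Y,.0011+np.cos(th)*Y,zz]; print(Y,zz,np.array(X),proj("scene",X)[0],proj("top",X)[0])
```

```text
tip y,z [-0.0652  0.1416]
scene [237.9814 181.2169] (8.129949569702148, 16.005903244018555) (8, 7, 17, 9)
scene [269.9695 218.2458] (12.937901496887207, 19.46242332458496) (5, 7, 21, 14)
top [245.5056 206.8701] (15.395126342773438, 15.982934951782227) (4, 4, 16, 17)
0.0645 0.034 [0.5383 0.0655 0.034 ] [238.3393 178.9458] [245.4488 205.9187]
0.0645 0.018 [0.5383 0.0655 0.018 ] [238.3975 184.027 ] [245.9438 206.5569]
0.0645 0.026 [0.5383 0.0655 0.026 ] [238.3685 181.5006] [245.6981 206.2402]
0 0.034 [0.5412 0.0011 0.034 ] [253.5116 196.9961] [270.2559 205.1143]
0 0.018 [0.5412 0.0011 0.018 ] [253.3969 202.0662] [270.3884 205.7652]
0 0.026 [0.5412 0.0011 0.026 ] [253.4539 199.5461] [270.3226 205.4421]
-0.0645 0.034 [ 0.5441 -0.0633  0.034 ] [269.928  216.5161] [295.1211 204.2999]
-0.0645 0.018 [ 0.5441 -0.0633  0.018 ] [269.6078 221.5485] [294.889  204.9632]
-0.0645 0.026 [ 0.5441 -0.0633  0.026 ] [269.7669 219.0479] [295.0042 204.634 ]
```

```bash
echo '[[[0,0,0,0.05,-0.003,0,0.02],[0,0,0,0.1,-0.0075,0,0.02],[0,0,0,0.131,-0.0075,0,0.02],[0,0,0,0.131,-0.0075,0.03,0.02],[0,0,0,0.131,-0.0075,0.05,0.02],[0,0,0,0.131,-0.0075,0.064,0.02],[0,0,0,0.131,-0.0075,0.066,0.02]]]' | python3 jog.py; echo '[[[0,0,0,0,0,0.001,0.02],[0,0,0,0,0,0.002,0.02]]]' | python3 jog.py;echo '[[[0,0,0,0,0,0.001,0.02],[0,0,0,0,0,0.001,0.02]]]' | python3 jog.py
```

```text
clock: 4.55
eef_pos: [0.5329, 0.0643, 0.0463]
tool_rot: [0.707, 0.707, -0.002, -0.002]
ft_force: [-6.8, 0.0, 11.5]
grip_width: 0.029
grasp_force: 63.2
clock: 4.8
eef_pos: [0.533, 0.0644, 0.0462]
tool_rot: [0.707, 0.707, -0.002, -0.002]
ft_force: [-9.9, -1.1, 17.8]
grip_width: 0.0293
grasp_force: 64.1
clock: 5.05
eef_pos: [0.533, 0.0644, 0.0461]
tool_rot: [0.707, 0.707, -0.001, -0.002]
ft_force: [-11.2, -0.8, 20.7]
grip_width: 0.029
grasp_force: 64.5
```

Contact came at the expected height, but the arm was still lagging in x. I'll unload, let it settle and lower gently.

```bash
echo '[[[0,0,0,0,0.001,-0.008,0.02],[0,0,0,0,0.001,-0.008,0.02],[0,0,0,0,0.001,-0.008,0.02]]]' | python3 jog.py; echo '[[[0,0,0,0,0,0.002,0.02],[0,0,0,0,0,0.003,0.02],[0,0,0,0,0,0.004,0.02],[0,0,0,0,0,0.004,0.02]]]' | python3 jog.py
```

```text
clock: 5.42
eef_pos: [0.5369, 0.0643, 0.0519]
tool_rot: [0.707, 0.707, -0.0, -0.0]
ft_force: [0.7, 0.1, -1.6]
grip_width: 0.0292
grasp_force: 62.3
clock: 5.92
eef_pos: [0.5367, 0.0645, 0.0481]
tool_rot: [0.707, 0.707, -0.0, -0.0]
ft_force: [0.3, -0.8, -1.2]
grip_width: 0.0294
grasp_force: 62.3
```

```bash
echo '[[[0,0,0,0,0,0.001,0.02],[0,0,0,0,0,0.002,0.02],[0,0,0,0,0,0.002,0.02]]]' | python3 jog.py; echo '[[[0,0,0,0,0,0,0.032],[0,0,0,0,0,0,0.045],[0,0,0,0,0,0,0.06],[0,0,0,0,0,0,0.06]]]' | python3 jog.py
```

```text
clock: 6.3
eef_pos: [0.5369, 0.0645, 0.0466]
tool_rot: [0.707, 0.707, 0.0, 0.0]
ft_force: [-0.9, -0.4, 1.2]
grip_width: 0.0293
grasp_force: 62.7
clock: 6.8
eef_pos: [0.5369, 0.0644, 0.0463]
tool_rot: [0.707, 0.707, 0.0, 0.0]
ft_force: [0.2, 0.6, -0.3]
grip_width: 0.0602
grasp_force: 0.0
```

```bash
echo '[[[0,0,0,0,0,-0.04,0.06],[0,0,0,0,0,-0.075,0.06],[0,0,0,-0.05,0.003,-0.075,0.06],[0,0,0,-0.0655,0.003,-0.075,0.06],[0,0,0,-0.0655,0.003,-0.03,0.06],[0,0,0,-0.0655,0.003,-0.005,0.06],[0,0,0,-0.0655,0.003,0,0.06],[0,0,0,-0.0655,0.003,0,0.06]]]' | python3 jog.py; echo '[[[0,0,0,0,0,0.004,0.06],[0,0,0,0,0,0.008,0.06],[0,0,0,0,0,0.0105,0.06],[0,0,0,0,0,0.0105,0.06]]]' | python3 jog.py
```

```text
clock: 7.8
eef_pos: [0.5398, -0.0009, 0.0464]
tool_rot: [0.707, 0.707, -0.0, -0.0]
ft_force: [-0.9, -0.2, 0.6]
grip_width: 0.0601
grasp_force: 0.0
clock: 8.3
eef_pos: [0.5396, -0.001, 0.0357]
tool_rot: [0.707, 0.707, -0.0, -0.0]
ft_force: [0.4, -0.5, 0.5]
grip_width: 0.0601
grasp_force: 0.0
```

```bash
echo '[[[0,0,0,0,0,0,0.045],[0,0,0,0,0,0,0.035],[0,0,0,0,0,0,0.02],[0,0,0,0,0,0,0.02],[0,0,0,0,0,0,0.02],[0,0,0,0,0,0,0.02]]]' | python3 jog.py; echo '[[[0,0,0,0,0,-0.003,0.02],[0,0,0,0,0,-0.008,0.02],[0,0,0,0,0,-0.015,0.02],[0,0,0,0,0,-0.03,0.02],[0,0,0,0,0,-0.06,0.02],[0,0,0,0,0,-0.06,0.02]]]' | python3 jog.py;python3 -c "
from h import *
crop('scene',195,110,125,150,4,'g2.png')"
```

```text
clock: 9.05
eef_pos: [0.5402, -0.001, 0.0363]
tool_rot: [0.707, 0.707, 0.0, 0.0]
ft_force: [-1.0, -0.0, 5.2]
grip_width: 0.0287
grasp_force: 59.1
clock: 9.8
eef_pos: [0.5424, -0.001, 0.0991]
tool_rot: [0.707, 0.707, 0.002, 0.002]
ft_force: [-0.6, -0.6, -1.2]
grip_width: 0.0291
grasp_force: 59.4
```

View pics/g2.png

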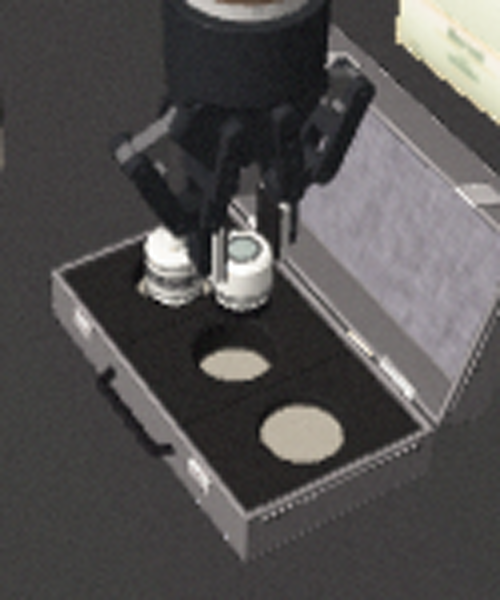

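The short is held upright with its lens at (245,246). The long stands in the medium pocket, and the deep and shallow pockets are empty. I'll check the hold offset and then carry it to the shallow pocket.

```bash
python3 - <<'E'
from h import *
p=np.array([195+245.5/4-.5,110+246.5/4-.5]); o=bot.get_obs()["eef_pos"]
print(o,least_squares(lambda q:proj("scene",[o[0],q[0],q[1]])[0]-p,[0,.1]).x)
E
echo '[[[0,0,0,-0.04,0.004,0,0.02],[0,0,0,-0.0625,0.0042,0,0.02],[0,0,0,-0.0625,0.0042,0.01,0.02],[0,0,0,-0.0625,0.0042,0.03,0.02],[0,0,0,-0.0625,0.0042,0.04,0.02],[0,0,0,-0.0625,0.0042,0.04,0.02],[0,0,0,-0.0625,0.0042,0.04,0.02]]]' | python3 jog.py
```

```text
[ 0.5411347  -0.00105703  0.0974941 ] [-0.00614738  0.11622481]
clock: 10.72
eef_pos: [0.5443, -0.0632, 0.0561]
tool_rot: [0.707, 0.707, 0.0, 0.0]
ft_force: [0.0, 0.1, -0.5]
grip_width: 0.0288
grasp_force: 59.4
```

The lens reading is off by several millimetres, so I'll look again at rest before lowering.

Run:
```python
from h import *
o=bot.get_obs()["eef_pos"]
print("pred g2",(proj("scene",[.5424,-.001,.109])[0]-[195,110])*4, "pred now",(proj("scene",[o[0],o[1],o[2]+.0097])[0]-[215,130])*6)
print("foot rim front", (proj("scene",[o[0],o[1],o[2]-.0263])[0]-[215,130])*6)
crop('scene',215,130,100,100,6,'g3.png')
```

```text
pred g2 [240.4405506  247.93384467] pred now [333.69631587 456.38340208]
foot rim front [329.22905878 526.68363575]
```

View pics/g3.png

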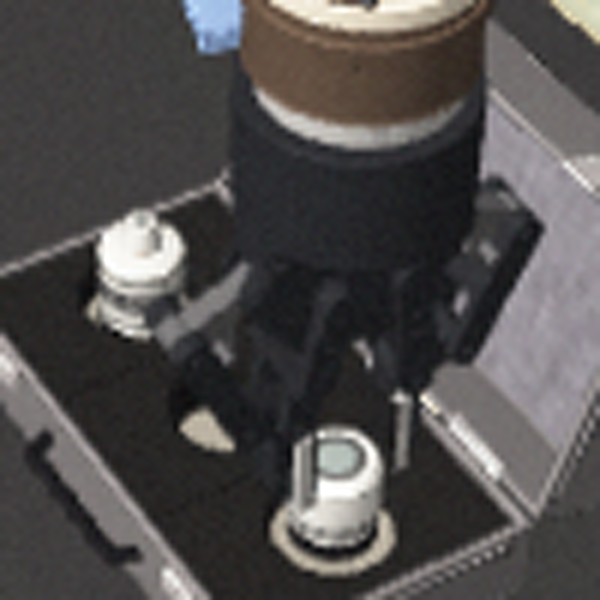

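The short's lens is at (340,458) against a predicted (334,456), about a 1 px offset, and it sits centred over the shallow pocket. I'll lower it with a small y correction and release.

```bash
echo '[[[0,0,0,0.0015,0,0.001,0.02],[0,0,0,0.0015,0,0.002,0.02],[0,0,0,0.0015,0,0.003,0.02],[0,0,0,0.0015,0,0.004,0.02],[0,0,0,0.0015,0,0.004,0.02]]]' | python3 jog.py;echo '[[[0,0,0,0,0,0.001,0.02],[0,0,0,0,0,0.001,0.02]]]' | python3 jog.py
```

```text
clock: 11.4
eef_pos: [0.5441, -0.0621, 0.0523]
tool_rot: [0.707, 0.707, 0.0, 0.0]
ft_force: [-1.4, 0.4, 3.8]
grip_width: 0.0289
grasp_force: 60.0
clock: 11.65
eef_pos: [0.5441, -0.0621, 0.0522]
tool_rot: [0.707, 0.707, 0.0, 0.0]
ft_force: [-2.8, 0.8, 9.3]
grip_width: 0.0285
grasp_force: 60.6
```

```bash
echo '[[[0,0,0,0,0,0,0.032],[0,0,0,0,0,0,0.045],[0,0,0,0,0,0,0.06],[0,0,0,0,0,0,0.06],[0,0,0,0,0,-0.04,0.06],[0,0,0,0,0,-0.078,0.06]]]' | python3 jog.py; echo '[[[0,0,0,0.06,-0.003,0,0.06],[0,0,0,0.115,-0.007,0,0.06],[0,0,0,0.1276,-0.007,0,0.06],[0,0,0,0.1276,-0.007,0.04,0.06],[0,0,0,0.1276,-0.007,0.07,0.06],[0,0,0,0.1276,-0.007,0.082,0.06],[0,0,0,0.1276,-0.007,0.084,0.06],[0,0,0,0.1276,-0.007,0.084,0.06]]]' | python3 jog.py
```

```text
clock: 12.4
eef_pos: [0.5435, -0.062, 0.1291]
tool_rot: [0.707, 0.707, -0.001, -0.001]
ft_force: [-0.9, -0.1, -0.3]
grip_width: 0.0597
grasp_force: 0.0
clock: 13.4
eef_pos: [0.538, 0.0654, 0.0458]
tool_rot: [0.707, 0.707, 0.001, 0.001]
ft_force: [0.4, -0.1, 0.8]
grip_width: 0.06
grasp_force: 0.0
```

Next I grip the long, lift it, and carry it over the deep pocket at (.541,.001).

```bash
echo '[[[0,0,0,0,0,0,0.045],[0,0,0,0,0,0,0.035],[0,0,0,0,0,0,0.02],[0,0,0,0,0,0,0.02],[0,0,0,0,0,0,0.02],[0,0,0,0,0,-0.005,0.02],[0,0,0,0,0,-0.03,0.02],[0,0,0,0,0,-0.06,0.02],[0,0,0,0,0,-0.06,0.02]]]' | python3 jog.py; echo '[[[0,0,0,-0.03,0.002,0,0.02],[0,0,0,-0.055,0.003,0,0.02],[0,0,0,-0.0645,0.0035,0,0.02],[0,0,0,-0.0645,0.0035,0.02,0.02],[0,0,0,-0.0645,0.0035,0.03,0.02],[0,0,0,-0.0645,0.0035,0.03,0.02],[0,0,0,-0.0645,0.0035,0.03,0.02]]]' | python3 jog.py;python3 - <<'E'
from h import *
o=bot.get_obs()["eef_pos"]
print("pred tip",(proj("scene",[o[0],o[1],o[2]-.0283+.052])[0]-[195,110])*5,"axis at foot",(proj("scene",[o[0],o[1],o[2]-.0283])[0]-[195,110])*5)
crop('scene',195,110,120,120,5,'g4.png')
E
```

```text
clock: 14.52
eef_pos: [0.5388, 0.0658, 0.1069]
tool_rot: [0.707, 0.707, 0.002, 0.001]
ft_force: [-0.6, 0.1, -0.9]
grip_width: 0.0292
grasp_force: 59.5
clock: 15.4
eef_pos: [0.5407, 0.0014, 0.0751]
tool_rot: [0.707, 0.707, 0.0, 0.0]
ft_force: [0.1, 0.4, -0.8]
grip_width: 0.0293
grasp_force: 59.5
pred tip [293.65104432 325.83985267] axis at foot [291.70151496 414.2003601 ]
```

View pics/g4.png

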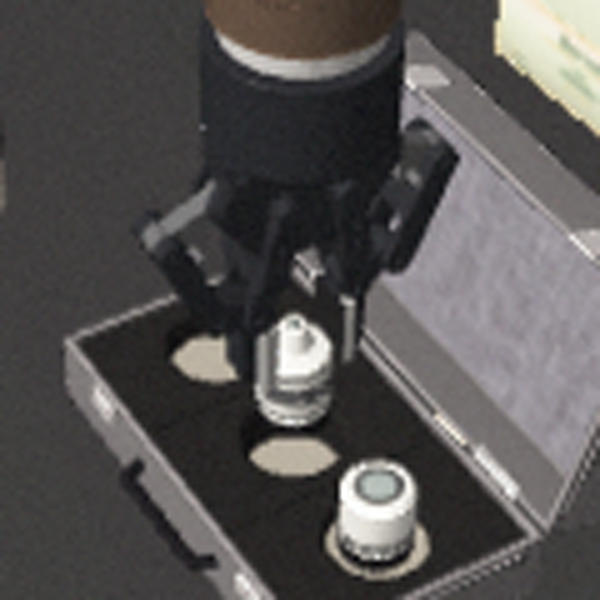

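The long's tip is at (295,322), as predicted, and it hangs upright over the deep pocket. The short stands in the shallow pocket at (376,510). I'll lower the long.

```bash
echo '[[[0,0,0,0,0,0.015,0.02],[0,0,0,0,0,0.025,0.02],[0,0,0,0,0,0.032,0.02],[0,0,0,0,0,0.034,0.02],[0,0,0,0,0,0.034,0.02]]]' | python3 jog.py;echo '[[[0,0,0,0,0,0.001,0.02],[0,0,0,0,0,0.002,0.02],[0,0,0,0,0,0.003,0.02],[0,0,0,0,0,0.003,0.02]]]' | python3 jog.py
```

```text
clock: 16.08
eef_pos: [0.5405, 0.001, 0.0407]
tool_rot: [0.707, 0.707, -0.0, -0.0]
ft_force: [-0.5, -0.0, -2.1]
grip_width: 0.0293
grasp_force: 59.5
clock: 16.58
eef_pos: [0.5406, 0.001, 0.038]
tool_rot: [0.707, 0.707, 0.0, 0.0]
ft_force: [0.1, 0.6, -0.0]
grip_width: 0.0291
grasp_force: 59.7
```

```bash
echo '[[[0,0,0,0,0,0.001,0.02],[0,0,0,0,0,0.001,0.02]]]' | python3 jog.py;echo '[[[0,0,0,0,0,0,0.032],[0,0,0,0,0,0,0.045],[0,0,0,0,0,0,0.06],[0,0,0,0,0,0,0.06],[0,0,0,0,0,-0.04,0.06],[0,0,0,0,0,-0.1,0.06],[0,0,0,0,0,-0.1,0.06]]]' | python3 jog.py
```

```text
clock: 16.82
eef_pos: [0.5407, 0.0011, 0.0379]
tool_rot: [0.707, 0.707, 0.0, 0.0]
ft_force: [-2.3, -0.7, 5.8]
grip_width: 0.0292
grasp_force: 60.5
clock: 17.7
eef_pos: [0.5445, 0.0011, 0.1422]
tool_rot: [0.707, 0.707, 0.004, 0.004]
ft_force: [0.5, 0.1, -0.4]
grip_width: 0.0603
grasp_force: 0.0
```

```bash
echo '[[[0,0,0,-0.06,-0.015,0,0.06],[0,0,0,-0.12,-0.03,0,0.06],[0,0,0,-0.18,-0.045,0,0.06],[0,0,0,-0.24,-0.06,0,0.06],[0,0,0,-0.284,-0.0725,0,0.06],[0,0,0,-0.284,-0.0725,0.03,0.06],[0,0,0,-0.284,-0.0725,0.07,0.06],[0,0,0,-0.284,-0.0725,0.07,0.06],[0,0,0,-0.284,-0.0725,0.07,0.06]]]' | python3 jog.py;python3 - <<'E'
from h import *
print(togo([.468,-.2826,.019]))
a=cv2.resize(bot.camera('scene')[270:345,255:345,::-1],None,fx=6,fy=6,interpolation=2)
cv2.imwrite("pics/m2.png",a)
for z in(.044,): print((proj("scene",[.468,-.2826,z])[0]-[255,270])*6)
E
```

```text
clock: 18.82
eef_pos: [0.4683, -0.283, 0.0673]
tool_rot: [0.707, 0.707, 0.0, 0.0]
ft_force: [-0.1, -0.1, -0.2]
grip_width: 0.0598
grasp_force: 0.0
[ 0.00039646 -0.00034463  0.04834172]
[250.72207928 264.42655725]
```

View pics/m2.png

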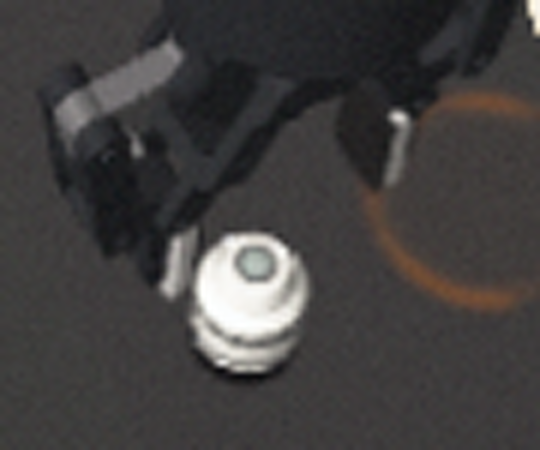

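The medium's lens is at (255,263) against a predicted (251,264), with the fingers straddling it. I'll descend and grip.

```bash
echo '[[[0,0,0,0.001,0,0.02,0.06],[0,0,0,0.001,0,0.04,0.06],[0,0,0,0.001,0,0.048,0.06],[0,0,0,0.001,0,0.048,0.06]]]' | python3 jog.py;echo '[[[0,0,0,0,0,0,0.045],[0,0,0,0,0,0,0.035],[0,0,0,0,0,0,0.02],[0,0,0,0,0,0,0.02],[0,0,0,0,0,0,0.02],[0,0,0,0,0,0,0.02]]]' | python3 jog.py
```

```text
clock: 19.38
eef_pos: [0.4685, -0.282, 0.0194]
tool_rot: [0.707, 0.707, 0.0, 0.0]
ft_force: [0.7, 0.7, -0.5]
grip_width: 0.0601
grasp_force: 0.0
clock: 20.12
eef_pos: [0.4688, -0.2824, 0.02]
tool_rot: [0.707, 0.707, 0.0, 0.001]
ft_force: [-0.5, 0.4, 5.4]
grip_width: 0.0296
grasp_force: 59.0
```

```bash
echo '[[[0,0,0,0,0,-0.02,0.02],[0,0,0,0,0,-0.06,0.02],[0,0,0,0,0,-0.11,0.02],[0,0,0,0.05,0.01,-0.11,0.02],[0,0,0,0.1,0.02,-0.11,0.02],[0,0,0,0.15,0.03,-0.11,0.02],[0,0,0,0.2,0.04,-0.11,0.02],[0,0,0,0.25,0.05,-0.11,0.02],[0,0,0,0.3,0.06,-0.11,0.02],[0,0,0,0.33,0.065,-0.11,0.02]]]' | python3 jog.py;echo '[[[0,0,0,0.018,0.0045,0,0.02],[0,0,0,0.018,0.0045,0.03,0.02],[0,0,0,0.018,0.0045,0.055,0.02],[0,0,0,0.018,0.0045,0.055,0.02],[0,0,0,0.018,0.0045,0.055,0.02]]]' | python3 jog.py;python3 - <<'E'
from h import *
o=bot.get_obs()["eef_pos"]
print("pred lens",(proj("scene",[o[0],o[1],o[2]-.0197+.044])[0]-[195,110])*5)
crop('scene',195,110,120,120,5,'g5.png')
E
```

```text
clock: 21.38
eef_pos: [0.5329, 0.0504, 0.1284]
tool_rot: [0.706, 0.708, -0.0, -0.0]
ft_force: [-0.1, -0.7, -1.8]
grip_width: 0.0294
grasp_force: 59.5
clock: 22.0
eef_pos: [0.5381, 0.0656, 0.0746]
tool_rot: [0.707, 0.707, 0.0, 0.0]
ft_force: [0.8, -0.2, -0.5]
grip_width: 0.0294
grasp_force: 59.6
pred lens [215.03214567 235.66870731]
```

View pics/g5.png

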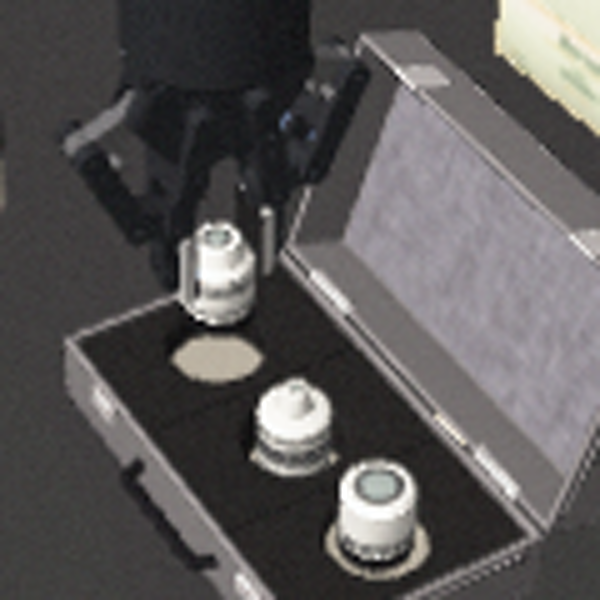

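The medium hangs upright over its pocket with its lens at (218,237), as predicted. The long is in the deep pocket and the short in the shallow. I'll lower the medium.

```bash
echo '[[[0,0,0,0,0,0.015,0.02],[0,0,0,0,0,0.025,0.02],[0,0,0,0,0,0.032,0.02],[0,0,0,0,0,0.034,0.02],[0,0,0,0,0,0.034,0.02]]]' | python3 jog.py;echo '[[[0,0,0,0,0,0.001,0.02],[0,0,0,0,0,0.002,0.02],[0,0,0,0,0,0.003,0.02],[0,0,0,0,0,0.003,0.02]]]' | python3 jog.py
```

```text
clock: 22.68
eef_pos: [0.5374, 0.0661, 0.0397]
tool_rot: [0.707, 0.707, -0.0, -0.0]
ft_force: [0.3, 0.4, -1.7]
grip_width: 0.0293
grasp_force: 59.6
clock: 23.18
eef_pos: [0.5378, 0.0661, 0.038]
tool_rot: [0.707, 0.707, 0.0, 0.0]
ft_force: [-1.9, 1.0, 5.4]
grip_width: 0.0296
grasp_force: 60.3
```

```bash
echo '[[[0,0,0,0,0,0,0.032],[0,0,0,0,0,0,0.045],[0,0,0,0,0,0,0.06],[0,0,0,0,0,0,0.06],[0,0,0,0,0,-0.05,0.06],[0,0,0,0,0,-0.11,0.06],[0,0,0,0,0,-0.16,0.06],[0,0,0,0.04,-0.04,-0.16,0.02],[0,0,0,0.09,-0.06,-0.16,0],[0,0,0,0.14,-0.06,-0.16,0]]]' | python3 jog.py;echo '[[[0,0,0,0.05,-0.03,0,0],[0,0,0,0.05,-0.03,0,0],[0,0,0,0.05,-0.03,0,0],[0,0,0,0.05,-0.03,0,0]]]' | python3 jog.py;python3 - <<'E'
from h import *
a=cv2.resize(bot.camera('scene')[110:230,195:345,::-1],None,fx=4,fy=4,interpolation=2)
b=cv2.resize(bot.camera('top')[135:235,215:325,::-1],None,fx=4,fy=4,interpolation=2)
im=np.zeros((480,800,3),np.uint8);im[:480,:400]=a[:,:400] if 0 else cv2.resize(a,(400,320))[:320].repeat(1,0)[:0].sum() if 0 else 0
cv2.imwrite("pics/a1.png",np.vstack([a[:, :600]]));cv2.imwrite("pics/a2.png",b)
cv2.imwrite("pics/a.png",np.hstack([cv2.resize(a,(400,320)),cv2.resize(b,(352,320))]))
E
```

```text
clock: 24.42
eef_pos: [0.4762, 0.2069, 0.1974]
tool_rot: [0.707, 0.707, 0.0, 0.0]
ft_force: [0.6, -0.8, 0.9]
grip_width: 0.0057
grasp_force: 0.0
clock: 24.92
eef_pos: [0.4481, 0.2549, 0.1968]
tool_rot: [0.708, 0.706, -0.0, 0.0]
ft_force: [-0.4, 0.0, -0.6]
grip_width: -0.0003
grasp_force: 0.0
```

View pics/a.png

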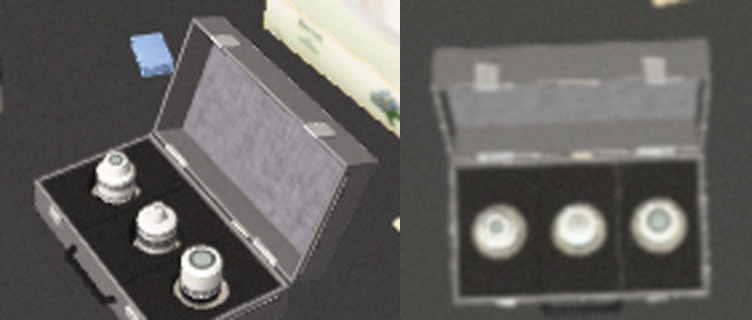

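All three stand in their own pockets, and the lens pixels in the scene part are (117,158), (157,211) and (203,257). I'll check that their heights are equal and that the lid pose and the clearance behind the lid are right.

```bash
python3 - <<'E'
from h import *
np.set_printoptions(precision=4,suppress=True)
k=400/150;q=3.2
for n,a,b in(("med",(117,158),(97,227)),("long",(157,211),(179,223)),("short",(203,257),(259,219)),("lidFR",(377,160),(309,38))):
    print(n,*tri(np.array([195+a[0]/k,110+a[1]/k]),np.array([215+b[0]/q,135+b[1]/q])))
print("box front right", onz("top",[272,110],.04), onz("top",[200,116],.04), togo([.69,-.05,.23]))
E
echo '[[[0,0,0,-0.04,0.03,-0.033,0],[0,0,0,-0.09,0.07,-0.033,0],[0,0,0,-0.14,0.11,-0.033,0],[0,0,0,-0.19,0.15,-0.033,0],[0,0,0,-0.24,0.19,-0.033,0],[0,0,0,-0.28,0.22,-0.033,0],[0,0,0,-0.305,0.242,-0.033,0],[0,0,0,-0.305,0.242,-0.033,0],[0,0,0,-0.305,0.242,-0.033,0],[0,0,0,-0.305,0.242,-0.033,0]]]' | python3 jog.py
```

```text
med [0.5366 0.0623 0.0667] 0.7036048792007534
long [ 0.5398 -0.0014  0.061 ] 0.16424793382915936
short [ 0.5438 -0.0646  0.0664] 0.3945024784284499
lidFR [ 0.6705 -0.0975  0.1381] 0.16670593876375506
box front right [0.7963 0.0002 0.04  ] [0.779  0.1937 0.04  ] [-0.3043  0.2426 -0.0331]
clock: 26.28
eef_pos: [0.689, -0.0482, 0.2303]
tool_rot: [0.707, 0.707, 0.0, -0.0]
ft_force: [0.7, 0.7, 0.2]
grip_width: 0.0001
grasp_force: 0.0
```

The heights agree to within 5 mm of the expected 62 mm, which is the reading noise. The pockets are right, and the box behind is clear at x ≥ .78. I'll lower behind the lid.

```bash
echo '[[[0,0,0,0,0,0.04,0],[0,0,0,0,0,0.08,0],[0,0,0,0,0,0.105,0],[0,0,0,0,0,0.115,0],[0,0,0,0,0,0.115,0]]]' | python3 jog.py;echo '[[[0,0,0,0,-0.01,-0.005,0],[0,0,0,0,-0.02,-0.01,0],[0,0,0,0,-0.03,-0.015,0],[0,0,0,0,-0.04,-0.02,0],[0,0,0,0,-0.047,-0.023,0],[0,0,0,0,-0.047,-0.023,0]]]' | python3 jog.py
```

```text
clock: 26.9
eef_pos: [0.6892, -0.0482, 0.1151]
tool_rot: [0.707, 0.707, -0.0, -0.0]
ft_force: [-0.2, -0.6, 0.4]
grip_width: -0.0001
grasp_force: 0.0
clock: 27.65
eef_pos: [0.6415, -0.0487, 0.1382]
tool_rot: [0.707, 0.707, -0.0, -0.001]
ft_force: [-0.8, -0.2, 0.2]
grip_width: 0.0002
grasp_force: 0.0
```

```bash
echo '[[[0,0,0,0,-0.01,-0.001,0],[0,0,0,0,-0.02,-0.002,0],[0,0,0,0,-0.03,-0.003,0]]]' | python3 jog.py;echo '[[[0,0,0,0,-0.01,0.001,0],[0,0,0,0,-0.02,0.003,0],[0,0,0,0,-0.031,0.006,0]]]' | python3 jog.py;python3 - <<'E'
from h import *
crop('scene',195,90,150,140,4,'l1.png')
E
```

```text
clock: 28.02
eef_pos: [0.6117, -0.0492, 0.1408]
tool_rot: [0.707, 0.707, -0.0, 0.0]
ft_force: [2.9, -0.7, -0.3]
grip_width: 0.0002
grasp_force: 1.1
clock: 28.4
eef_pos: [0.5807, -0.049, 0.1349]
tool_rot: [0.707, 0.707, 0.0, 0.0]
ft_force: [2.4, -1.2, 1.6]
grip_width: -0.0001
grasp_force: 1.3
```

View pics/l1.png

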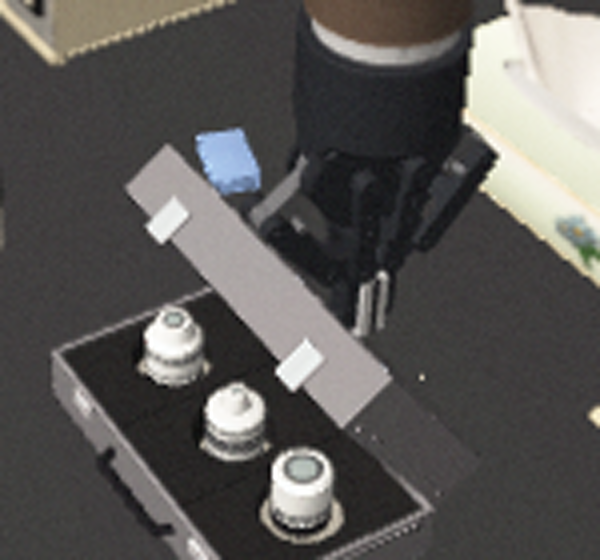

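The lid follows the fingers and now stands at about 0.9–1.1 rad, with its front edge running from (165,150) to (385,380). The objectives are undisturbed. I'll continue along the arc.

```bash
echo '[[[0,0,0,0,-0.01,0.004,0],[0,0,0,0,-0.02,0.01,0],[0,0,0,0,-0.028,0.015,0],[0,0,0,0,-0.036,0.022,0],[0,0,0,0,-0.044,0.03,0],[0,0,0,0,-0.05,0.038,0]]]' | python3 jog.py;echo '[[[0,0,0,0,-0.004,0.007,0],[0,0,0,0,-0.008,0.014,0],[0,0,0,0,-0.011,0.02,0],[0,0,0,0,-0.013,0.026,0],[0,0,0,0,-0.013,0.026,0]]]' | python3 jog.py
```

```text
clock: 29.2
eef_pos: [0.5303, -0.0489, 0.0959]
tool_rot: [0.707, 0.707, -0.0, -0.001]
ft_force: [-0.5, -0.7, 2.6]
grip_width: 0.0
grasp_force: 1.3
clock: 29.82
eef_pos: [0.5187, -0.0488, 0.0704]
tool_rot: [0.707, 0.707, 0.0, -0.0]
ft_force: [-0.3, 0.2, -0.5]
grip_width: -0.0003
grasp_force: 0.0
```

```bash
echo '[[[0,0,0,0,-0.012,0.001,0],[0,0,0,0,-0.012,0.002,0],[0,0,0,0,-0.012,0.003,0],[0,0,0,0,-0.012,0.003,0]]]' | python3 jog.py;echo '[[[0,0,0,0,0,0.001,0],[0,0,0,0,0,0.001,0]]]' | python3 jog.py
```

```text
clock: 30.32
eef_pos: [0.5068, -0.0489, 0.0699]
tool_rot: [0.707, 0.707, 0.001, 0.001]
ft_force: [-3.6, 0.6, 13.2]
grip_width: 0.0002
grasp_force: 6.8
clock: 30.58
eef_pos: [0.5069, -0.0489, 0.0699]
tool_rot: [0.707, 0.707, 0.001, 0.001]
ft_force: [-6.0, 0.9, 19.1]
grip_width: 0.0001
grasp_force: 9.9
```

The lid meets a hard stop at z = 0.0699, which is its shut height of 70 mm, under 19 N. I'll retreat and check.

```bash
echo '[[[0,0,0,0,0,-0.02,0],[0,0,0,0,0,-0.07,0],[0,0,0,0,0,-0.12,0],[0,0,0,-0.05,-0.03,-0.12,0],[0,0,0,-0.11,-0.06,-0.12,0],[0,0,0,-0.17,-0.08,-0.12,0],[0,0,0,-0.22,-0.1,-0.12,0],[0,0,0,-0.22,-0.1,-0.12,0],[0,0,0,-0.22,-0.1,-0.12,0]]]' | python3 jog.py;python3 - <<'E'
from h import *
a=cv2.resize(bot.camera('scene')[110:250,195:345,::-1],None,fx=2.6,fy=2.6,interpolation=2)
b=cv2.resize(bot.camera('top')[140:250,215:325,::-1],(364,364),interpolation=2)
cv2.imwrite("pics/z.png",np.hstack([a,b]))
R=Ro.from_euler("z",.0457).as_matrix()
for x,y in((-.058,.103),(-.058,-.103),(.058,.103),(.058,-.103)):
    X=R@[x,y,.07]+[.5412,.0011,0]; print((proj("scene",X)[0]-[195,110])*2.6,(proj("top",X)[0]-[215,140])*3.31+[390,0])
E
```

```text
clock: 31.7
eef_pos: [0.4059, -0.2685, 0.1864]
tool_rot: [0.707, 0.707, 0.0, -0.001]
ft_force: [0.8, 0.5, -0.4]
grip_width: -0.0001
grasp_force: 0.0
[ 29.35351042 145.60915736] [437.8945546  291.14155257]
[159.24815932 309.52351676] [711.03129506 282.52649195]
[147.45998112  99.74707327] [435.10585373 139.53123637]
[286.94124399 249.39333744] [704.53169299 130.43420186]
```

View pics/z.png

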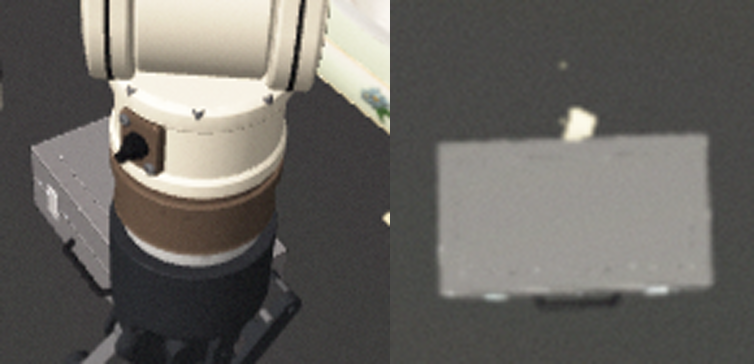

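The corners of the lid match those predicted for a shut lid: (32,147) in the scene part, and about (438,292) and (711,284) in the top part. The robot touches nothing, so I'm handing in.

```bash
python3 -c "
from workcell import bot
print(bot.job_done())"
```

```text
the job is handed in; nothing more can be done
None
```

I put the long, medium and short objectives in the deep, middle and shallow pockets, shut the lid to its stop at 70 mm and handed the job in at about 32 s; no verdict came back.

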